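Shake up two pigment jars on their touch mixers

TASK

Two touch mixers stand on the bench, one with a wide dish and one with a narrow dish, and each fits one of the two pigment jars that stand in front of them. First take the wide jar, stand it in the wide dish and press it down until the sprung dish is fully home, hold it down for a good second, then let go and leave the jar standing upright in that dish. Then do the same with the slim jar on the narrow dish, without shifting or upsetting the dropper bottle that stands between the jars.

Things in the scene. Friction and masses are not known exactly. Their poses are not given: they have to be found in the camera images.
- wide_jar: wide round glass jar with a black screw lid, 64 mm diameter over the lid, 60 mm over the body, 90 mm tall, about 0.24 kg, lid from 74 to 90 mm above the base. Origin: centre of its underside; z up along the jar. Stands upright on the bench at the start
- slim_jar: slim round spice-type jar with a white lid, 46 mm diameter, 98 mm tall, about 0.11 kg, lid from 77 to 98 mm above the base. Origin: centre of its underside; z up along the jar. Stands upright on the bench at the start
- wide_mixer: touch mixer for the wide jar: fixed white round housing, 114 mm diameter, 61 mm high, with a small black dial on its front, and a black sprung dish on top. Origin: centre of its underside on the bench. The two mixers are alike except for the dish and may stand either way round
- slim_mixer: touch mixer for the slim jar: same housing (114 mm diameter, 61 mm high), narrower dish on top. Origin: centre of its underside on the bench
- wide_pad (a point): centre of the inner floor of the wide dish; 81 mm above the bench when the dish is up; z up. The floor is 68 mm across, the flaring rim stands 9 mm above it, is about 73 mm across inside and 81 mm outside
- slim_pad (a point): centre of the inner floor of the narrow dish; 81 mm above the bench when the dish is up; z up. The floor is 53 mm across, the flaring rim stands 9 mm above it, is about 58 mm across inside and 66 mm outside
- wide_dish (a joint): how far the wide dish is pressed down: 0 up, 0.010 m fully home (stop). A spring pushes it back up; it starts to yield at about 5 N and is home at about 10 N. A jar's own weight does not press it down
- slim_dish (a joint): how far the narrow dish is pressed down: 0 up, 0.010 m fully home (stop). Same spring as the other
- dropper_bottle: small brown dropper bottle with a black rubber top, 34 mm diameter, 102 mm tall, standing between the jars; to be left alone. Origin: centre of its underside; z up
Mind the look-alikes: they are no part of the job. What is shaped like the wide_jar but blue or turquoise is not meant.

How it is judged:
On the way, in this order (a step that is already met when the one before it is completed fails the run):
1. the wide jar, seated upright in the wide dish (base within 4 mm of the dish floor, tilt under 0.15 rad), presses that dish down at least 8.5 mm of its 10 mm for 0.7 s (value of joint wide_dish above 0.0085 m and horizontal distance between wide_jar and wide_pad below 0.012 m and z of wide_jar in the frame of wide_pad below 0.004 m and angle between wide_jar's own z axis and vertical below 0.15 rad), for 0.7 s.
2. the wide jar is let go (no finger touches it) and stands upright in the wide dish, which has sprung back up (pressed less than 4 mm) (value of joint wide_dish below 0.004 m and contact force between the fingers and wide_jar below 0.1 N and horizontal distance between wide_jar and wide_pad below 0.012 m and z of wide_jar in the frame of wide_pad below 0.004 m and angle between wide_jar's own z axis and vertical below 0.15 rad), for 0.1 s.
3. the slim jar, seated upright in the narrow dish (base within 4 mm of the dish floor, tilt under 0.15 rad), presses that dish down at least 8.5 mm of its 10 mm for 0.7 s (value of joint slim_dish above 0.0085 m and horizontal distance between slim_jar and slim_pad below 0.012 m and z of slim_jar in the frame of slim_pad below 0.004 m and angle between slim_jar's own z axis and vertical below 0.15 rad), for 0.7 s.
At the end, for the whole second after the job is handed in: Each jar stands at rest and upright (tilt under 0.1 rad) in its own dish: wide jar in the wide dish, slim jar in the narrow dish, centred within 12 mm, its base within 4 mm of the dish floor; both dishes have sprung back up (pressed less than 4 mm) (horizontal distance between wide_jar and wide_pad below 0.012 m and z of wide_jar in the frame of wide_pad below 0.004 m and angle between each of wide_jar, slim_jar's own z axis and vertical below 0.1 rad and linear speed of each of wide_jar, slim_jar below 0.02 m/s and value of joint each of wide_dish, slim_dish below 0.004 m and horizontal distance between slim_jar and slim_pad below 0.012 m and z of slim_jar in the frame of slim_pad below 0.004 m); the robot touches nothing.
It fails at once if the dropper bottle is moved more than 30 mm or tipped more than 0.5 rad (distance of dropper_bottle from where it was at the start of the episode above 0.03 m or angle between dropper_bottle's own z axis and vertical above 0.5 rad).
It also fails if it takes over 67 s, if anything falls off the work surface, if the arm or the gripper's body presses on something with over 40 N, if the wrist force passes 120 N, or if a joint passes its speed limit or range.

ROBOT

A 7-joint arm with a two-finger parallel gripper is mounted at the origin on a cart in front of the work surface, level with it; the furniture and walls round the work are solid. World frame = base frame: x ahead of the robot, y to its left, z up, the work surface at z = 0. Lengths are in m, angles in rad, forces in N, time in s.
With the tool pointing down it reaches from about 0.4 to 0.925 m from the base axis. Payload 5.6 kg.
Tool frame: the origin (TCP) lies midway between the tips of the shut fingers; the grasp point (between the pads) lies 19 mm behind it; z points along the fingers, y is the line along which they close (so a half turn about z gives the same grasp; the last joint's range is limited). The gripper opens to 85 mm and grips with 20 to 120 N. Pads are 22 mm wide; open, the fingers measure 114 mm over their backs; the gripper's body (76 mm by 85 mm) begins 54 mm behind the grasp point. The pads swing forward as they close: fully open they stand 13 mm farther back than shut.
Start: joints at [-1.38, 0.468, -0.012, 1.603, 0.006, 1.071, -0.056], TCP at [0.151, 0.632, 0.231] pointing down, gripper open.
Joint ranges: [-2.53, 2.53], [-0.31, 2.02], [-1.57, 1.55], [0.28, 2.44], [-1.29, 4.43], [0.15, 1.84], [-2.92, 2.92]. Speed limits (rad/s): [2.57, 2.57, 3.14, 3.14, 3.14, 3.14, 3.14].

INTERFACE

Orientations are given as a unit quaternion [w, x, y, z].
In Python, from rig import * gives the robot as it stands. The module is installed in compiled form; this text tells all that it offers.
- The arm moves only by the shell command python3 -m jog 'ROWS' [FORCE]. ROWS is JSON, a list of rows, each a list of 5 numbers: the closure, from -1 (fully open) to 1 (shut), then the shift along the tool's x, y, z in mm, then the turn about the tool's z in rad. A call has 1 to 20 rows; each row shifts and turns the commanded pose from where the row before left it, along the tool's axes as they then stand; what a row does not reach is not made up. A row lasts 1/10 s, in which the tool goes at most 50 mm and 8.59 degrees, less where a joint would pass 70% of its speed; a pose out of reach is approached as far as the arm can. A call is refused whole if a number of a shift passes 50 or a number of a turn 0.15, either way. A call with a gripper value outside its range is refused whole. The fingers move at their own pace and stop on an object; FORCE is the grip in N (left out, the last holds). Time passes only in rows, so rows that do not move let the fingers close. It gives the time, the measured TCP pose, the force, the opening and the grip force at its end, in the units of the state.
- read_state(): the state, without advancing time (a new reading comes with each control period).
- capture(name): name is "scene" or "top" or "wrist"; returns (picture, depth): 480x640x3 uint8, red, green, blue; 480x640 float32, m along the optical axis (not along the pixel's ray), 0 where there is no reading.
- calibration(name): a dict with "intrinsics" (3x3 intrinsics, pixels), "R" (3x3) and "t" (3): a world point X has camera coordinates R X + t. Camera axes: x right, y down, z forward; pixel columns grow to the right and rows downward; lengths in m; the calibration is good to about 2 mm. A picture is of the moment at which its call begins: read the wrist's pose just before it. calibration takes no time and is no camera call; for the wrist camera it gives the pose at the moment of the call.
- job_done(): hands the job in; it is judged then, once.
Trained networks look in the newest picture that a camera, given by its name, has taken for a name from the list of things; names that differ only in an ending like _2 or _b are one class to them, and where a whole thing is asked for, a point or a joint stands for the part that bears it (a point fixed in the world has none). Each returns a list of dicts, best first, with "confidence" (0 to 1); they miss things now and then, are a little off and sometimes report something else, mostly with a low value. They report only what shows in the picture. A call takes as long as a camera call. They do not tell look-alikes from the thing itself.
- find_in(target, camera): "centre" ([column, row] in pixels, amid what is visible of it).
- trace(target, camera): "region" (480x640 bool, what is visible of it) and "centre" ([column, row] in pixels, amid what is visible of it).
The state is a dict: "clock": time; "qpos": joint angles; "dq": joint speeds; "tau": joint torques, N m; "tcp_pos": TCP position; "tool_rot": TCP orientation; "contact_force": force on the tool from outside, world axes, zero at the start; "torque": the same for the moment, N m; "width": finger opening in m; "gripper_force": force on a finger pad.
Only numpy, scipy, OpenCV 4.12 (cv2) and the standard library are available. Lean on these libraries where they do the work, as an engineer would, in place of code of your own. Each camera call takes 0.05 s, during which the arm holds its last target. There are 200 camera calls.

## Working session

There is one attempt and no reset: what is moved stays moved. The work goes in short steps, Python scripts to look and compute and a shell command to move; the robot and the scene stay as the last step left them, time stands still between calls to the robot, and variables do not carry over. Pictures are saved under pics/ and viewed, at most 13 in all, crops included, and the job is handed in when it is done.

```bash
mkdir -p pics
cat > h.py <<'E'
from rig import *
import numpy as np, cv2
def pts(name, depth):
    c=calibration(name);K=np.array(c["intrinsics"]);R=np.array(c["R"]);t=np.array(c["t"])
    v,u=np.mgrid[0:480,0:640]
    P=np.stack([(u-K[0,2])/K[0,0]*depth,(v-K[1,2])/K[1,1]*depth,depth],-1)
    return (P-t)@R
def save(n,im): cv2.imwrite("pics/"+n+".png",im[:,:,::-1])
E
python3 - <<'E'
from h import *
s=read_state();print(s)
np.set_printoptions(precision=3,suppress=True)
ims=[]
for n in("scene","top"):
    im,d=capture(n);ims.append(im);W=pts(n,d)
    np.savez(n,im=im,d=d,W=W)
    for t in("wide_jar","slim_jar","wide_mixer","slim_mixer","wide_pad","slim_pad","dropper_bottle"):
        for r in trace(t,n)[:4]:
            m=r["region"]&(d>0);p=W[m]
            if len(p)==0: continue
            zt=np.percentile(p[:,2],98);top=p[p[:,2]>zt-.006]
            print(n,t,round(r["confidence"],2),np.round(r["centre"]),len(p),"z",zt,"topc",(top[:,:2].max(0)+top[:,:2].min(0))/2,np.ptp(top[:,:2],axis=0),np.median(im[m],axis=0))
    save(n,im)
E
```

```text
{'clock': 0.0, 'qpos': array([-1.37999345,  0.46840144, -0.01161211,  1.60365555,  0.00601137,
        1.07140741, -0.05630409]), 'dq': array([-5.29279646e-05,  3.09443626e-04, -1.03495650e-03, -3.02656718e-04,
        7.25119735e-04, -6.82241863e-04,  9.62123036e-04]), 'tau': array([-9.37308832e-04, -5.32376325e+01,  2.05968681e-02, -2.51300079e+01,
        1.13073044e-02,  7.82968680e-03,  2.53371263e-05]), 'tcp_pos': array([0.1505222 , 0.6317363 , 0.23030939]), 'tool_rot': array([-4.08696693e-05,  1.16662195e-01,  9.93171228e-01, -9.17739596e-04]), 'contact_force': array([ 0.49746077, -0.59888051,  0.40077957]), 'torque': array([ 0.01677238, -0.04220493, -0.01446893]), 'gripper_force': 0.0, 'width': 0.08571439246072167}
scene wide_jar 0.73 [258. 224.] 1552 z 0.09183768681441043 topc [0.464 0.172] [0.063 0.065] [77. 74. 66.]
scene wide_jar 0.73 [208. 205.] 1501 z 0.09188986592143003 topc [0.424 0.291] [0.064 0.066] [34. 42. 71.]
scene wide_jar 0.69 [350. 256.] 1464 z 0.09217792667290019 topc [ 0.512 -0.046] [0.108 0.112] [31. 49. 81.]
scene wide_jar 0.57 [345. 307.] 2362 z 0.091986
[... 1083 characters left out ...]
93 topc [0.426 0.292] [0.064 0.063] [ 48.  84. 168.]
top slim_jar 0.89 [422. 276.] 535 z 0.10232177580913165 topc [ 0.457 -0.219] [0.043 0.043] [150. 154. 155.]
top wide_mixer 0.89 [392. 215.] 1928 z 0.09214731711972982 topc [ 0.598 -0.157] [0.078 0.077] [74.  74.5 73. ]
top slim_mixer 0.95 [239. 198.] 1813 z 0.0911410410213965 topc [0.621 0.209] [0.063 0.064] [106. 105. 102.]
top wide_pad 0.78 [397. 205.] 1029 z 0.09288216692140933 topc [ 0.598 -0.158] [0.078 0.077] [35. 36. 37.]
top slim_pad 0.73 [232. 195.] 696 z 0.09241690533855598 topc [0.621 0.21 ] [0.063 0.062] [35. 35. 36.]
top dropper_bottle 0.53 [320. 276.] 162 z 0.09992264163666176 topc [0.453 0.009] [0.011 0.011] [77.5 70.5 65. ]
```

View pics/scene.png

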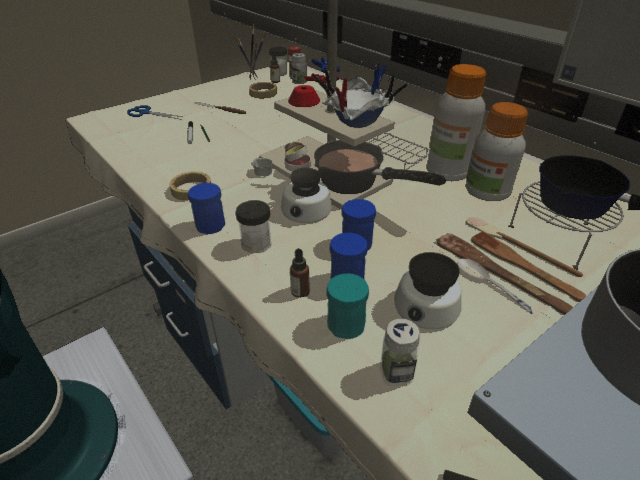

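View pics/top.png

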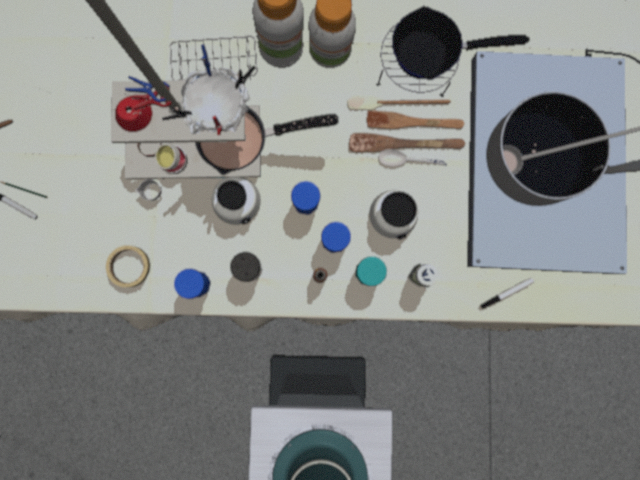

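Candidates for the wide jar in scene.png are blue (208,205), black-lidded clear (258,224), blue (358,222), blue (348,256) and teal (347,307). I choose the black-lidded clear jar at (258,224). The slim jar is at (400,351), the wide mixer at (430,290), the narrow mixer at (305,196) and the dropper at (300,273). Next I check that choice in a crop and measure clearances.

Run:
```python
from h import *
np.set_printoptions(precision=3,suppress=True,linewidth=200)
a=np.load("scene.npz");im=a["im"]
cv2.imwrite("pics/crop.png",cv2.resize(im[150:270,160:340,::-1],None,fx=4,fy=4,interpolation=3))
W=np.concatenate([np.load(n+".npz")["W"].reshape(-1,3)[np.load(n+".npz")["d"].ravel()>0] for n in("scene","top")])
# max heights on 5cm grid
print("cols y=",np.arange(.6,-.35,-.05))
for x in np.arange(.35,.85,.05):
    r=[]
    for y in np.arange(.6,-.35,-.05):
        m=(abs(W[:,0]-x)<.025)&(abs(W[:,1]-y)<.025); r.append(int(1000*np.percentile(W[m,2],99)) if m.sum()>3 else -1)
    print("%.2f"%x,r)
# circle fits on tops
for n in("scene","top"):
    z=np.load(n+".npz");P=z["W"].reshape(-1,3)
    for nm,c,h,rr in(("wj",(.464,.172),.09,.04),("sj",(.456,-.22),.098,.03),("wm",(.597,-.158),.09,.05),("sm",(.62,.208),.09,.045),("db",(.451,.008),.1,.03)):
        m=(np.hypot(P[:,0]-c[0],P[:,1]-c[1])<rr)&(abs(P[:,2]-h)<.008)
        q=P[m,:2].astype(np.float32)
        if len(q)>5: print(n,nm,len(q),cv2.minEnclosingCircle(q),np.median(P[m,2]))
```

```text
cols y= [ 0.6   0.55  0.5   0.45  0.4   0.35  0.3   0.25  0.2   0.15  0.1   0.05 -0.   -0.05 -0.1  -0.15 -0.2  -0.25 -0.3 ]
0.35 [5, 4, 5, 4, 6, 4, 5, 4, 4, 5, 5, 4, 3, 3, 4, 3, 3, 4, 5]
0.40 [6, 4, 5, 26, 19, 5, 92, 91, 6, 7, 7, 6, 6, 6, 6, 5, 5, 6, 8]
0.45 [7, 8, 27, 24, 27, 6, 93, 91, 93, 92, 8, 9, 99, 91, 93, 91, 101, 100, 8]
0.50 [6, 6, 27, 26, 27, 6, 5, 6, 92, 92, 5, 6, 92, 92, 93, 86, 99, 6, 7]
0.55 [5, 5, 5, 5, 7, 5, 5, 38, 52, 31, 5, 5, 93, 93, 54, 91, 90, 6, 7]
0.60 [6, 6, 6, 6, 31, 6, 6, 91, 92, 57, 89, 93, 91, 6, 92, 91, 92, 6, 7]
0.65 [6, 6, 5, 31, 31, 21, 17, 92, 91, 57, 89, 93, 91, 6, 51, 92, 91, 6, 8]
0.70 [8, 7, 7, 152, 152, 152, 152, 225, 254, 90, 7, 7, 6, 6, 8, 10, 10, 9, 8]
0.75 [8, 6, 7, 184, 220, 248, 259, 231, 261, 226, 99, 113, 119, 13, 13, 13, 13, 12, 11]
0.80 [6, 6, 9, 184, 255, 578, 582, 199, 235, 254, 102, 116, 123, 11, 12, 12, 10, 12, 11]
scene wj 617 ((0.4639265835285187, 0.1719646006822586), 0.03414040431380272) 0.0902676094424522
scene sj 784 ((0.4548516571521759, -0.2196928709745407), 0.023642083629965782) 0.09874154872361479
scene wm 1017 ((0.5968788862228394, -0.15721115469932556), 0.0417800135910511) 0.0843044682253438
scene sm 350 ((0.618938148021698, 0.20823273062705994), 0.033902253955602646) 0.08605824241544449
scene db 47 ((0.4497441053390503, 0.007709859404712915), 0.006215918343514204) 0.09738466111716972
top wj 706 ((0.4657304286956787, 0.1728418618440628), 0.032847046852111816) 0.08921520624602658
top sj 356 ((0.45659399032592773, -0.21918685734272003), 0.022914325818419456) 0.0982252259471954
top wm 497 ((0.5985504388809204, -0.15745443105697632), 0.04048262909054756) 0.08540632398597026
top sm 340 ((0.6210672855377197, 0.20942996442317963), 0.033246323466300964) 0.08633402255632998
top db 30 ((0.45204415917396545, 0.01029772125184536), 0.006586808245629072) 0.09785961149529519
```

View pics/crop.png

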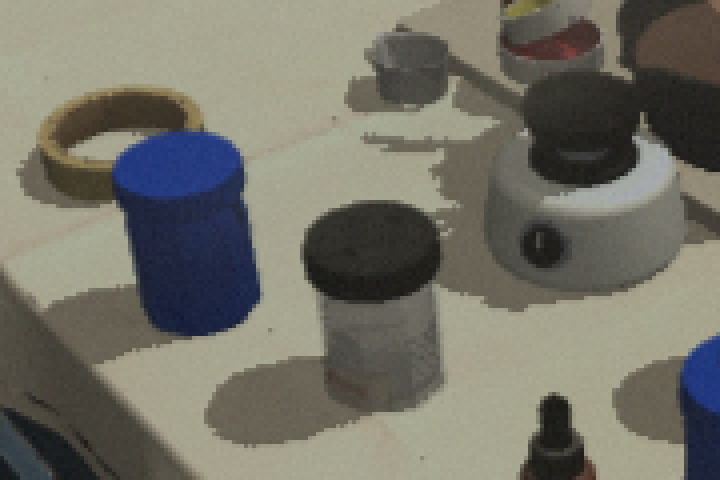

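```bash
python3 - <<'E'
from h import *
np.set_printoptions(precision=3,suppress=True,linewidth=200)
W=np.concatenate([np.load(n+".npz")["W"].reshape(-1,3)[np.load(n+".npz")["d"].ravel()>0] for n in("scene","top")])
for y in np.arange(.1,.4,.02):
    m=(abs(W[:,1]-y)<.01)&(W[:,0]<.85)&(W[:,0]>.5)
    print("%.2f"%y,[ (zz,round(float(np.sort(W[m&(W[:,2]>zz)][:,0])[2]),3)) if (m&(W[:,2]>zz)).sum()>3 else None for zz in(.1,.13,.17,.2,.24)])
c=calibration("wrist");R=np.array(c["R"]);t=np.array(c["t"]);print("cam pos rel tcp world",-R.T@t-read_state()["tcp_pos"],"view",R[2])
E
python3 -m jog '[[-1,0,0,0,-0.117],[-1,0,0,0,-0.117],[-1,0,0,0,0]]'
```

```text
0.10 [None, None, None, None, None]
0.12 [None, None, None, None, None]
0.14 [(0.1, 0.84), (0.13, 0.84), (0.17, 0.84), (0.2, 0.84), (0.24, 0.84)]
0.16 [(0.1, 0.761), (0.13, 0.761), (0.17, 0.761), (0.2, 0.761), (0.24, 0.835)]
0.18 [(0.1, 0.725), (0.13, 0.725), (0.17, 0.73), (0.2, 0.741), (0.24, 0.821)]
0.20 [(0.1, 0.706), (0.13, 0.706), (0.17, 0.706), (0.2, 0.706), (0.24, 0.706)]
0.22 [(0.1, 0.705), (0.13, 0.705), (0.17, 0.705), (0.2, 0.705), (0.24, 0.705)]
0.24 [(0.1, 0.721), (0.13, 0.721), (0.17, 0.722), (0.2, 0.722), (0.24, 0.846)]
0.26 [(0.1, 0.721), (0.13, 0.721), (0.17, 0.721), (0.2, 0.721), None]
0.28 [(0.1, 0.721), (0.13, 0.721), (0.17, 0.722), (0.2, 0.722), None]
0.30 [(0.1, 0.719), (0.13, 0.719), (0.17, 0.739), (0.2, 0.739), (0.24, 0.747)]
0.32 [(0.1, 0.719), (0.13, 0.719), (0.17, 0.734), (0.2, 0.734), (0.24, 0.734)]
0.34 [(0.1, 0.718), (0.13, 0.718), (0.17, 0.769), (0.2, 0.769), (0.24, 0.77)]
0.36 [(0.1, 0.717), (0.13, 0.717), (0.17, 0.768), (0.2, 0.768), (0.24, 0.784)]
0.38 [(0.1, 0.717), (0.13, 0.717), (0.17, 0.751), (0.2, 0.755), (0.24, 0.785)]
0.40 [(0.1, 0.715), (0.13, 0.715), (0.17, 0.744), (0.2, 0.782), (0.24, 0.782)]
cam pos rel tcp world [-0.078  0.019  0.142] view [ 0.305 -0.073 -0.95 ]
clock: 1.1
tcp_pos: [0.1506, 0.6323, 0.2313]
tool_rot: [-0.0, -0.0, 1.0, 0.0]
contact_force: [0.3, 0.5, 1.2]
width: 0.0852
gripper_force: 0.0
```

The crop shows the clear-bodied jar with the black screw lid at scene pixel (258,224), with blue neighbours on either side, so the choice stands. Moving above it.

```bash
python3 -m jog '[[-1,-26,-38,0,0],[-1,-26,-38,0,0],[-1,-26,-38,0,0],[-1,-26,-38,0,0],[-1,-26,-38,0,0],[-1,-26,-38,0,0],[-1,-26,-38,0,0],[-1,-26,-38,0,0],[-1,-26,-38,0,0],[-1,-26,-38,0,0],[-1,-26,-38,0,0],[-1,-26,-38,0,0],[-1,0,0,0,0],[-1,0,0,0,0],[-1,0,0,0,0]]' 80
```

```text
clock: 2.6
tcp_pos: [0.4621, 0.1774, 0.2313]
tool_rot: [-0.0, -0.0, 1.0, 0.0]
contact_force: [0.2, 0.2, 0.5]
width: 0.0853
gripper_force: 0.0
```

```bash
cat >> h.py <<'E'
def topfit(P,c,h,rr,tol=.004):
    P=P.reshape(-1,3);m=(np.hypot(P[:,0]-c[0],P[:,1]-c[1])<rr)&(abs(P[:,2]-h)<tol);q=P[m,:2].astype(np.float32)
    return (len(q),)+cv2.minEnclosingCircle(cv2.convexHull(q))+((q.max(0)+q.min(0))/2,np.median(P[m,2])) if len(q)>5 else None
E
python3 - <<'E'
from h import *
im,d=capture("wrist");W=pts("wrist",d);W[d==0]=9;save("w1",im);print(topfit(W,(.465,.1725),.09,.045))
E
python3 -m jog '[[-1,-3,-5,0,0],[-1,0,0,0,0]]'
```

```text
(4164, (0.46341001987457275, 0.17521853744983673), 0.03232334554195404, array([0.46371067, 0.17546675], dtype=float32), np.float64(0.08908106520179107))
clock: 2.85
tcp_pos: [0.4657, 0.1714, 0.2313]
tool_rot: [0.0, -0.0, 1.0, -0.0]
contact_force: [0.1, 0.2, 0.5]
width: 0.0855
gripper_force: 0.0
```

View pics/w1.png

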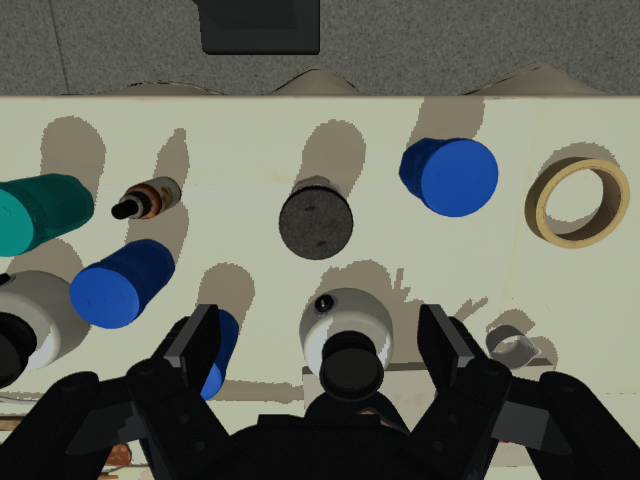

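The wrist view shows the black lid at (316,223), clear between the fingers' lanes, with the narrow mixer at (345,345). I correct by about 2 mm, descend and grip.

```bash
python3 -m jog '[[-1,1,2,35,0],[-1,0,0,40,0],[-1,0,0,40,0],[-1,0,0,40,0],[-1,0,0,25,0],[-1,0,0,15,0],[-1,0,0,0,0],[-1,0,0,0,0]]' && python3 -m jog '[[1,0,0,0,0],[1,0,0,0,0],[1,0,0,0,0],[1,0,0,0,0],[1,0,0,0,0],[1,0,0,0,0],[1,0,0,0,0],[1,0,0,0,0]]' 80
```

```text
clock: 3.65
tcp_pos: [0.4648, 0.1736, 0.0365]
tool_rot: [-0.0, -0.0, 1.0, -0.0]
contact_force: [0.3, -0.8, -0.0]
width: 0.0854
gripper_force: 0.0
clock: 4.45
tcp_pos: [0.4657, 0.1741, 0.038]
tool_rot: [0.001, -0.0, 1.0, 0.001]
contact_force: [-0.9, 0.0, 5.9]
width: 0.0623
gripper_force: 84.9
```

```bash
python3 -m jog '[[1,0,0,-20,0],[1,0,0,-40,0],[1,0,0,-40,0],[1,0,0,-30,0],[1,0,0,0,0],[1,0,0,0,0]]'
python3 - <<'E'
from h import *
im,d=capture("scene");W=pts("scene",d);save("s2",im[120:360,130:450].repeat(2,0).repeat(2,1))
s=read_state();c=s["tcp_pos"];print(c,s["contact_force"],s["torque"]);W[d==0]=9
P=W.reshape(-1,3);m=(np.hypot(P[:,0]-c[0],P[:,1]-c[1])<.034)&(P[:,2]>.08)&(P[:,2]<.3);q=P[m]
for z in np.arange(.1,.24,.01):
    k=q[abs(q[:,2]-z)<.005]
    if len(k)>5:print(round(z,2),len(k),k.min(0)[:2],k.max(0)[:2])
E
```

```text
clock: 5.05
tcp_pos: [0.4645, 0.1735, 0.1668]
tool_rot: [0.001, -0.0, 1.0, 0.0]
contact_force: [0.3, -0.4, -4.1]
width: 0.0622
gripper_force: 88.2
[0.46380929 0.17309405 0.16576211] [ 0.356617    0.54255473 -3.51652716] [-0.04873564  0.01641295  0.00721365]
0.13 57 [0.43322039 0.14055812] [0.48180001 0.17089126]
0.14 158 [0.4308171  0.13992223] [0.48296076 0.17877562]
0.15 153 [0.43138294 0.14085982] [0.48561258 0.18082047]
0.16 162 [0.43179046 0.13924015] [0.48243869 0.1787604 ]
0.17 119 [0.43112433 0.14099585] [0.47638486 0.17700145]
0.18 102 [0.43163442 0.14129473] [0.45589109 0.17532444]
0.19 117 [0.43135949 0.14144185] [0.4549846  0.18157256]
0.2 82 [0.43140509 0.14069531] [0.45539663 0.18142022]
0.21 87 [0.43012284 0.14138274] [0.45552336 0.18028455]
0.22 356 [0.43048592 0.14090065] [0.49167761 0.20685893]
0.23 23 [0.44918079 0.14219237] [0.46031726 0.20261904]
```

View pics/s2.png

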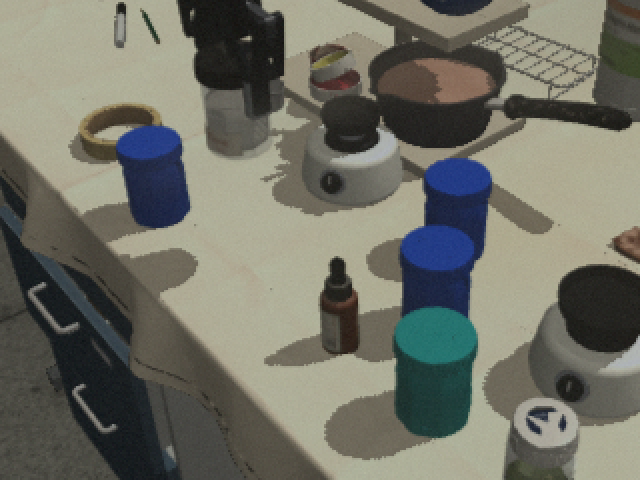

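The jar hangs upright between the fingers at (232,110) in the crop, and the bottle at (340,310) is untouched. Carrying it to the wide mixer.

```bash
python3 -m jog '[[1,-7,-17,0,0],[1,-14,-34,0,0],[1,-14,-34,0,0],[1,-14,-34,0,0],[1,-14,-34,0,0],[1,-14,-34,0,0],[1,-14,-34,0,0],[1,-14,-34,0,0],[1,-14,-34,0,0],[1,-10,-25,0,0],[1,-4,-15,0,0],[1,0,0,0,0],[1,0,0,0,0],[1,0,0,0,0]]'
python3 - <<'E'
from h import *
im,d=capture("wrist");W=pts("wrist",d);W[d==0]=9;save("w3",im);s=read_state();print(s["tcp_pos"],s["contact_force"]);print(topfit(W,(.598,-.157),.09,.05))
for n in("scene","top"):
    im,d=capture(n);W=pts(n,d);W[d==0]=9;print(topfit(W,(.598,-.157),.09,.05))
    for z in (.14,.15,.16,.2,.21,.215): print(z,topfit(W,s["tcp_pos"],z,.05))
E
```

```text
clock: 6.5
tcp_pos: [0.5973, -0.1533, 0.1657]
tool_rot: [-0.001, -0.001, 1.0, 0.001]
contact_force: [-0.4, -0.1, -2.7]
width: 0.0621
gripper_force: 88.2
[ 0.59746    -0.15339781  0.16597152] [ 0.03979169 -0.09839202 -2.53134079]
(1286, (0.5968854427337646, -0.15625393390655518), 0.04015212133526802, array([ 0.58530146, -0.15621175], dtype=float32), np.float64(0.08947142587539887))
(333, (0.596030592918396, -0.15836858749389648), 0.04093925654888153, array([ 0.59612375, -0.15779904], dtype=float32), np.float64(0.09001608519615781))
0.14 (170, (0.5934060215950012, -0.15561066567897797), 0.03113010711967945, array([ 0.5879992 , -0.15769547], dtype=float32), np.float64(0.14006538744995856))
0.15 (173, (0.593251645565033, -0.15646931529045105), 0.03035133145749569, array([ 0.58816093, -0.15911663], dtype=float32), np.float64(0.15012493433674223))
0.16 (173, (0.5897522568702698, -0.15690895915031433), 0.029559848830103874, array([ 0.58408964, -0.15843645], dtype=float32), np.float64(0.15968359393964554))
0.2 (186, (0.597219705581665, -0.15519653260707855), 0.045393526554107666, array([ 0.5
[... 641 characters left out ...]
271606], dtype=float32), np.float64(0.14085820619100747))
0.15 (8, (0.5818415284156799, -0.1320509910583496), 0.011218549683690071, array([ 0.5818415 , -0.13205099], dtype=float32), np.float64(0.15123609525105913))
0.16 (10, (0.5813181400299072, -0.13254180550575256), 0.010311870835721493, array([ 0.58131814, -0.1325418 ], dtype=float32), np.float64(0.15948751549533352))
0.2 None
0.21 (13, (0.5819072723388672, -0.12164334952831268), 0.015350006520748138, array([ 0.5819073 , -0.12164335], dtype=float32), np.float64(0.21117522598907723))
0.215 (30, (0.5831953883171082, -0.12008187174797058), 0.01610558107495308, array([ 0.5851518 , -0.12133883], dtype=float32), np.float64(0.21728639296764862))
```

View pics/w3.png

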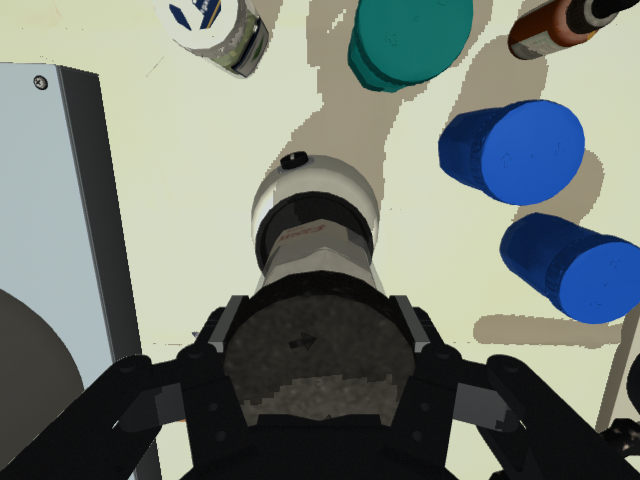

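The jar hangs upright just above the wide dish: dish centre is about (315,235), jar axis about column 320. I shift 3 mm right and descend to near contact.

```bash
python3 -m jog '[[1,0,-3,0,0],[1,0,0,20,0],[1,0,0,15,0],[1,0,0,6,0],[1,0,0,0,0],[1,0,0,0,0]]' && python3 -m jog '[[1,0,0,3,0],[1,0,0,3,0],[1,0,0,0,0],[1,0,0,0,0]]'
```

```text
clock: 7.25
tcp_pos: [0.598, -0.1587, 0.1255]
tool_rot: [0.0, -0.0, 1.0, -0.0]
contact_force: [0.6, -0.2, -2.5]
width: 0.0618
gripper_force: 88.2
clock: 7.65
tcp_pos: [0.5978, -0.1586, 0.1194]
tool_rot: [0.0, -0.0, 1.0, 0.0]
contact_force: [-1.5, -0.2, -3.0]
width: 0.062
gripper_force: 88.2
```

```bash
python3 -m jog '[[1,0,1,2,0],[1,0,0,2,0],[1,0,0,0,0],[1,0,0,0,0]]'; python3 -m jog '[[1,0,0,3,0],[1,0,0,3,0],[1,0,0,0,0],[1,0,0,0,0]]'; python3 -m jog '[[1,0,0,3,0],[1,0,0,3,0],[1,0,0,0,0],[1,0,0,0,0]]'
```

```text
clock: 8.05
tcp_pos: [0.598, -0.1584, 0.1158]
tool_rot: [0.0, 0.0, 1.0, -0.0]
contact_force: [-1.1, -2.3, 2.8]
width: 0.062
gripper_force: 87.7
clock: 8.45
tcp_pos: [0.5981, -0.1583, 0.1096]
tool_rot: [0.0, 0.0, 1.0, -0.0]
contact_force: [-1.7, -3.2, 6.8]
width: 0.062
gripper_force: 87.5
clock: 8.85
tcp_pos: [0.5992, -0.1584, 0.1086]
tool_rot: [0.002, 0.0, 1.0, 0.0]
contact_force: [-12.1, 0.7, 35.1]
width: 0.0615
gripper_force: 87.5
```

Force has risen steeply to 35 N, so the dish is home. I hold it, then ease up.

```bash
python3 -m jog '[[1,0,0,0,0],[1,0,0,0,0],[1,0,0,0,0],[1,0,0,0,0],[1,0,0,0,0],[1,0,0,0,0],[1,0,0,0,0],[1,0,0,0,0],[1,0,0,0,0],[1,0,0,0,0],[1,0,0,0,0],[1,0,0,0,0],[1,0,0,0,0]]'; python3 -m jog '[[1,0,0,-4,0],[1,0,0,-3,0],[1,0,0,-3,0],[1,0,0,-2,0],[1,0,0,0,0],[1,0,0,0,0]]'
```

```text
clock: 10.15
tcp_pos: [0.5992, -0.1584, 0.1086]
tool_rot: [0.002, 0.0, 1.0, 0.0]
contact_force: [-13.0, 0.5, 36.5]
width: 0.0623
gripper_force: 87.5
clock: 10.75
tcp_pos: [0.5981, -0.1578, 0.1152]
tool_rot: [0.0, -0.0, 1.0, -0.0]
contact_force: [0.5, -4.2, 3.2]
width: 0.0618
gripper_force: 87.6
```

Run:
```python
from h import *
im,d=capture("scene");save("s4",cv2.resize(im[220:380,340:520],None,fx=3,fy=3,interpolation=2))
W=pts("scene",d);W[d==0]=9;P=W.reshape(-1,3)
# rim height now
m=(np.hypot(P[:,0]-.598,P[:,1]+.157)<.043)&(np.hypot(P[:,0]-.598,P[:,1]+.157)>.036)&(P[:,2]<.1)&(P[:,2]>.07);print(np.percentile(P[m,2],[50,90,98]))
```

```text
[0.08510859 0.08753474 0.08825613]
```

View pics/s4.png

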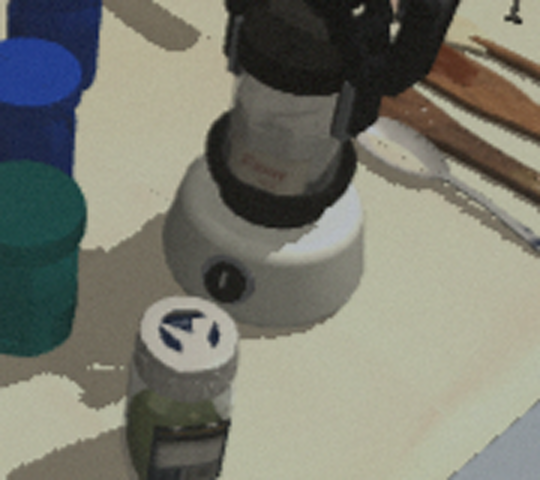

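The jar sits upright inside the rim of the wide dish (about (280,150) in the crop), seated and clear of the slim jar. Releasing and retreating.

```bash
python3 -m jog '[[1,0,0,-2,0],[1,0,0,0,0],[-1,0,0,0,0],[-1,0,0,0,0],[-1,0,0,0,0],[-1,0,0,0,0],[-1,0,0,0,0],[-1,0,0,0,0],[-1,0,0,-20,0],[-1,0,0,-40,0],[-1,0,0,-40,0],[-1,0,0,-20,0],[-1,0,0,0,0],[-1,0,0,0,0]]'
python3 - <<'E'
from h import *
s=read_state();print(s["tcp_pos"])
im,d=capture("scene");save("s5",cv2.resize(im[220:380,340:520],None,fx=3,fy=3,interpolation=2))
W=pts("scene",d);W[d==0]=9
print("jar",topfit(W,(.598,-.157),.171,.05),"rim",topfit(W,(.598,-.157),.09,.05),"slim",topfit(W,(.456,-.22),.098,.03))
im,d=capture("wrist");W=pts("wrist",d);W[d==0]=9
print("w jar",topfit(W,(.598,-.157),.171,.05),"slim",topfit(W,(.456,-.22),.098,.03),"rim",topfit(W,(.598,-.157),.09,.05))
E
```

```text
clock: 12.2
tcp_pos: [0.5976, -0.1575, 0.2373]
tool_rot: [0.0, -0.0, 1.0, 0.0]
contact_force: [-0.7, 0.5, 0.0]
width: 0.0854
gripper_force: 0.0
[ 0.59756284 -0.15748389  0.2372998 ]
jar (939, (0.5953475832939148, -0.1575974076986313), 0.033752553164958954, array([ 0.5950068 , -0.15840614], dtype=float32), np.float64(0.17150123346343377)) rim (407, (0.5958886742591858, -0.15849444270133972), 0.040251463651657104, array([ 0.5941371 , -0.15822414], dtype=float32), np.float64(0.09027077978053138)) slim (709, (0.4548940658569336, -0.22041407227516174), 0.02353101782500744, array([ 0.45505303, -0.22029719], dtype=float32), np.float64(0.09894941680308461))
w jar (7137, (0.5958675146102905, -0.15664169192314148), 0.03237474337220192, array([ 0.5955928 , -0.15620348], dtype=float32), np.float64(0.16962777628920991)) slim (3446, (0.4552060067653656, -0.21819761395454407), 0.02281760983169079, array([ 0.45541888, -0.2183102 ], dtype=float32), np.float64(0.09720963448990906)) rim (814, (0.595932126045227, -0.15613743662834167), 0.039909474551677704, array([ 0.57974076, -0.15610468], dtype=float32), np.float64(0.08883502744336041))
```

View pics/s5.png

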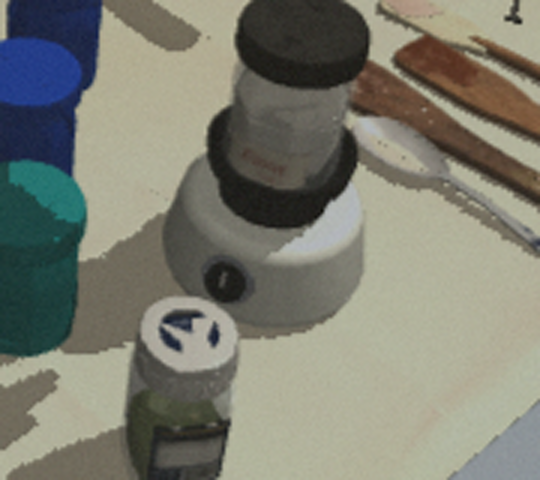

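The jar is standing upright and centred in the wide dish (lid about (303,45), rim (282,160)), lid at 0.171 m as expected. On to the slim jar.

```bash
python3 -m jog '[[-1,20,-9,0,0],[-1,36,-16,0,0],[-1,36,-16,0,0],[-1,33,-14,0,0],[-1,17,-7,0,0],[-1,0,0,0,0],[-1,0,0,0,0],[-1,0,0,0,0]]'
python3 - <<'E'
from h import *
im,d=capture("wrist");W=pts("wrist",d);W[d==0]=9
print(topfit(W,(.456,-.22),.098,.03))
E
```

```text
clock: 13.1
tcp_pos: [0.4572, -0.2187, 0.2371]
tool_rot: [0.0, -0.001, 1.0, 0.0]
contact_force: [-0.8, 0.4, -0.0]
width: 0.0856
gripper_force: 0.0
(2124, (0.4551691710948944, -0.21829338371753693), 0.02288072742521763, array([ 0.45497778, -0.21845633], dtype=float32), np.float64(0.09744540418283978))
```

```bash
python3 -m jog '[[-1,1,0,40,0],[-1,0,0,45,0],[-1,0,0,45,0],[-1,0,0,35,0],[-1,0,0,25,0],[-1,0,0,10,0],[-1,0,0,0,0],[-1,0,0,0,0]]' && python3 -m jog '[[1,0,0,0,0],[1,0,0,0,0],[1,0,0,0,0],[1,0,0,0,0],[1,0,0,0,0],[1,0,0,0,0],[1,0,0,0,0],[1,0,0,0,0]]' 60 && python3 -m jog '[[1,0,0,-20,0],[1,0,0,-40,0],[1,0,0,-40,0],[1,0,0,-35,0],[1,0,0,-10,0],[1,0,0,0,0],[1,0,0,0,0]]'
```

```text
clock: 13.95
tcp_pos: [0.4558, -0.2198, 0.038]
tool_rot: [0.001, -0.0, 1.0, -0.0]
contact_force: [0.2, 0.4, 0.5]
width: 0.0857
gripper_force: 0.0
clock: 14.75
tcp_pos: [0.4557, -0.2197, 0.0389]
tool_rot: [0.001, -0.0, 1.0, -0.0]
contact_force: [-0.6, 0.5, 8.0]
width: 0.0505
gripper_force: 61.3
clock: 15.45
tcp_pos: [0.454, -0.2191, 0.1812]
tool_rot: [-0.001, -0.0, 1.0, 0.0]
contact_force: [0.2, 0.1, -1.7]
width: 0.0506
gripper_force: 63.1
```

```bash
python3 -m jog '[[1,-6,15,0,0],[1,-12,31,0,0],[1,-15,38,0,0],[1,-15,38,0,0],[1,-15,38,0,0],[1,-15,38,0,0],[1,-15,38,0,0],[1,-15,38,0,0],[1,-15,38,0,0],[1,-15,38,0,0],[1,-13,38,0,0],[1,-9,24,0,0],[1,-5,14,0,0],[1,0,0,0,0],[1,0,0,0,0],[1,0,0,0,0]]'
python3 - <<'E'
from h import *
im,d=capture("wrist");save("w6",im);s=read_state();print(s["tcp_pos"])
W=pts("wrist",d);W[d==0]=9
print("rim",topfit(W,(.62,.209),.09,.043))
im,d=capture("scene");save("s6",cv2.resize(im[100:240,240:400],None,fx=3,fy=3,interpolation=2))
W=pts("scene",d);W[d==0]=9;c=s["tcp_pos"];P=W.reshape(-1,3)
print("rim",topfit(W,(.62,.209),.09,.043))
m=(np.hypot(P[:,0]-c[0],P[:,1]-c[1])<.027)&(P[:,2]<.3);q=P[m]
for z in np.arange(.12,.26,.01):
    k=q[abs(q[:,2]-z)<.005]
    if len(k)>5:print(round(z,2),len(k),k.min(0)[:2]-c[:2],k.max(0)[:2]-c[:2])
E
```

```text
clock: 17.05
tcp_pos: [0.6195, 0.2037, 0.1819]
tool_rot: [-0.0, 0.001, 1.0, -0.001]
contact_force: [1.0, -0.8, -1.0]
width: 0.0504
gripper_force: 63.1
[0.61960633 0.20398192 0.18222431]
rim (953, (0.6197961568832397, 0.21055379509925842), 0.032803770154714584, array([0.61168075, 0.21035856], dtype=float32), np.float64(0.08949340863655517))
rim (188, (0.6207338571548462, 0.20683513581752777), 0.03508884087204933, array([0.6193218, 0.207567 ], dtype=float32), np.float64(0.0897147390655959))
0.15 71 [-0.02674802 -0.02684576] [0.01080505 0.00680983]
0.16 76 [-0.02602314 -0.02679777] [0.01119817 0.02020522]
0.17 72 [-0.02641804 -0.02643844] [0.01204549 0.01514244]
0.18 56 [-0.02640456 -0.02660147] [0.01090372 0.01249284]
0.19 62 [-0.02680824 -0.02478746] [-0.00825423  0.02443676]
0.2 60 [-0.0259368  -0.02462788] [-0.0088194   0.02415493]
0.21 76 [-0.02655552 -0.02249531] [-0.00686777  0.02497022]
0.22 77 [-0.02559501 -0.02414489] [-0.00681065  0.0234433 ]
0.23 82 [-0.02517585 -0.0233927 ] [0.00966218 0.02339908]
0.24 164 [-0.02401275 -0.02623263] [0.01998941 0.02556751]
0.25 40 [-0.017372   -0.02531932] [0.01092282 0.02436725]
0.26 71 [-0.01760348 -0.02651058] [0.01273268 0.02044141]
```

View pics/w6.png

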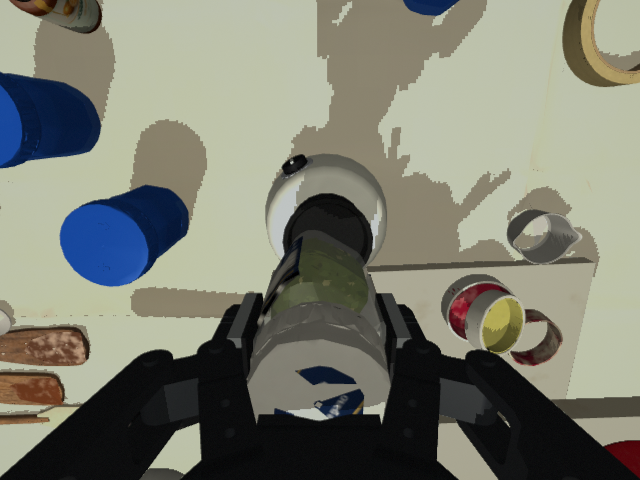

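View pics/s6.png

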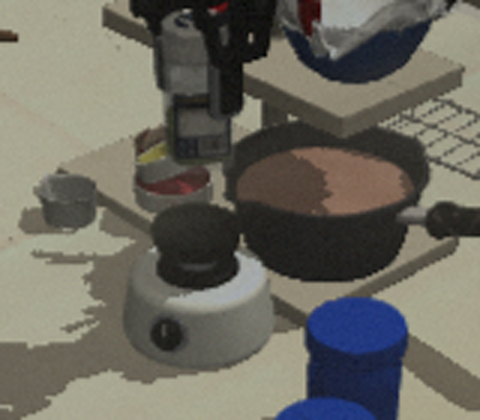

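Both views show the slim jar held upright over the narrow dish (dish at (330,230), jar foot at about (322,260) in the wrist view), with clearance to the shelf. I need +5 mm in y, then descend.

```bash
python3 -m jog '[[1,0,5,0,0],[1,0,0,20,0],[1,0,0,20,0],[1,0,0,10,0],[1,0,0,4,0],[1,0,0,0,0],[1,0,0,0,0]]' && python3 -m jog '[[1,0,0,3,0],[1,0,0,2,0],[1,0,0,0,0],[1,0,0,0,0]]'; python3 -m jog '[[1,0,0,3,0],[1,0,0,2,0],[1,0,0,0,0],[1,0,0,0,0]]'
```

```text
clock: 17.85
tcp_pos: [0.6203, 0.2115, 0.1292]
tool_rot: [0.001, 0.0, 1.0, 0.0]
contact_force: [0.1, -0.2, -1.9]
width: 0.0507
gripper_force: 63.1
clock: 18.25
tcp_pos: [0.6198, 0.2111, 0.1234]
tool_rot: [0.0, 0.0, 1.0, -0.0]
contact_force: [0.1, -0.2, -1.8]
width: 0.0506
gripper_force: 63.2
clock: 18.65
tcp_pos: [0.6202, 0.2108, 0.1188]
tool_rot: [0.0, 0.0, 1.0, -0.0]
contact_force: [-0.7, -4.2, 3.2]
width: 0.0505
gripper_force: 63.5
```

```bash
python3 -m jog '[[1,0,0,-3,0],[1,0,-2,0,0],[1,0,0,0,0],[1,0,0,3,0],[1,0,0,1,0],[1,0,0,0,0],[1,0,0,0,0]]'; python3 -m jog '[[1,0,0,3,0],[1,0,0,3,0],[1,0,0,0,0],[1,0,0,0,0]]'; python3 -m jog '[[1,0,0,2,0],[1,0,0,2,0],[1,0,0,0,0],[1,0,0,0,0]]'
```

```text
clock: 19.35
tcp_pos: [0.6194, 0.2102, 0.1176]
tool_rot: [-0.0, -0.0, 1.0, 0.0]
contact_force: [-1.9, 0.3, 4.1]
width: 0.0508
gripper_force: 63.6
clock: 19.75
tcp_pos: [0.6195, 0.2101, 0.1118]
tool_rot: [-0.0, -0.0, 1.0, 0.0]
contact_force: [-3.6, 1.7, 6.8]
width: 0.0505
gripper_force: 63.9
clock: 20.15
tcp_pos: [0.6198, 0.2102, 0.1099]
tool_rot: [0.0, -0.0, 1.0, 0.001]
contact_force: [-7.5, -0.5, 18.4]
width: 0.0505
gripper_force: 64.9
```

Home stop is at about 0.110. A little more for margin, then hold and ease up.

```bash
python3 -m jog '[[1,0,0,2,0],[1,0,0,0,0],[1,0,0,0,0]]'; python3 -m jog '[[1,0,0,0,0],[1,0,0,0,0],[1,0,0,0,0],[1,0,0,0,0],[1,0,0,0,0],[1,0,0,0,0],[1,0,0,0,0],[1,0,0,0,0],[1,0,0,0,0],[1,0,0,0,0],[1,0,0,0,0],[1,0,0,0,0]]'; python3 -m jog '[[1,0,0,-4,0],[1,0,0,-4,0],[1,0,0,-3,0],[1,0,0,-2,0],[1,0,0,0,0],[1,0,0,0,0]]'
```

```text
clock: 20.45
tcp_pos: [0.62, 0.2103, 0.1098]
tool_rot: [0.001, -0.0, 1.0, 0.001]
contact_force: [-11.8, -1.7, 27.6]
width: 0.0506
gripper_force: 66.0
clock: 21.65
tcp_pos: [0.62, 0.2102, 0.1097]
tool_rot: [0.001, -0.0, 1.0, 0.001]
contact_force: [-11.1, -1.3, 27.4]
width: 0.0506
gripper_force: 66.0
clock: 22.25
tcp_pos: [0.6197, 0.2099, 0.1182]
tool_rot: [0.0, -0.0, 1.0, 0.0]
contact_force: [-1.5, 2.4, 2.6]
width: 0.0505
gripper_force: 63.6
```

```bash
python3 -m jog '[[1,0,0,-1,0],[1,0,0,0,0],[-1,0,0,0,0],[-1,0,0,0,0],[-1,0,0,0,0],[-1,0,0,0,0],[-1,0,0,0,0],[-1,0,0,0,0],[-1,0,0,-20,0],[-1,0,0,-40,0],[-1,0,0,-40,0],[-1,0,0,-20,0],[-1,0,0,0,0],[-1,0,0,0,0]]'; python3 -m jog '[[-1,30,0,0,0],[-1,40,0,0,0],[-1,20,0,0,0],[-1,0,0,0,0],[-1,0,0,0,0]]'
python3 - <<'E'
from h import *
im,d=capture("scene");save("s7",im[120:400,200:520].repeat(2,0).repeat(2,1))
W=pts("scene",d);W[d==0]=9
print("wide",topfit(W,(.598,-.157),.171,.05),"slim",topfit(W,(.62,.209),.179,.035),"rim",topfit(W,(.62,.209),.09,.043),"rimw",topfit(W,(.598,-.157),.09,.05),"bottle",topfit(W,(.451,.008),.098,.03))
im,d=capture("wrist");W=pts("wrist",d);W[d==0]=9
print("w slim",topfit(W,(.62,.209),.179,.04))
E
```

```text
clock: 23.65
tcp_pos: [0.6195, 0.2093, 0.2393]
tool_rot: [0.0, -0.0, 1.0, 0.0]
contact_force: [0.7, -0.4, -0.6]
width: 0.0855
gripper_force: 0.0
clock: 24.15
tcp_pos: [0.5295, 0.2093, 0.2385]
tool_rot: [-0.0, -0.0, 1.0, -0.0]
contact_force: [-0.5, -0.4, 0.1]
width: 0.0856
gripper_force: 0.0
wide (943, (0.5957075357437134, -0.1591600626707077), 0.034070875495672226, array([ 0.59479594, -0.15883762], dtype=float32), np.float64(0.17146439087031967)) slim (218, (0.6187363862991333, 0.2059049755334854), 0.02300502359867096, array([0.61811316, 0.2065548 ], dtype=float32), np.float64(0.1795574147479863)) rim (170, (0.618732750415802, 0.2060627043247223), 0.03370337560772896, array([0.6194853 , 0.20647384], dtype=float32), np.float64(0.0899643825416763)) rimw (403, (0.5962692499160767, -0.15801367163658142), 0.04078628867864609, array([ 0.59411764, -0.15771338], dtype=float32), np.float64(0.0902338131350852)) bottle (37, (0.4494965076446533, 0.007288658991456032), 0.006246674340218306, array([0.4494965 , 0.00751685], dtype=float32), np.float64(0.09840774343614114))
w slim (2693, (0.6198095679283142, 0.21064847707748413), 0.023527996614575386, array([0.6195446 , 0.20969065], dtype=float32), np.float64(0.17853635129350048))
```

View pics/s7.png

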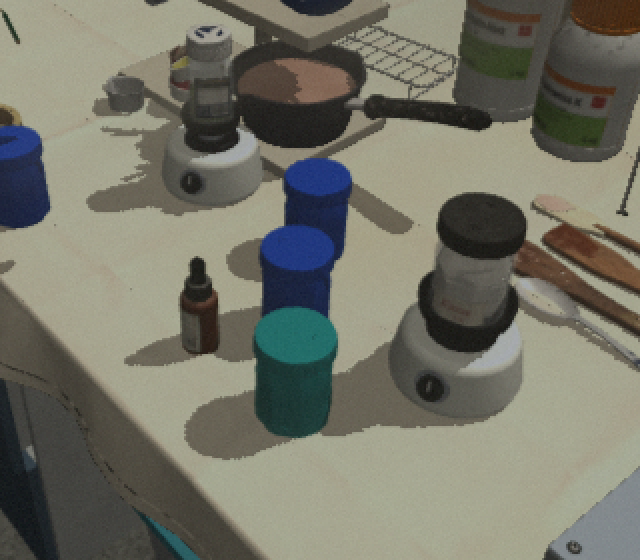

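The slim jar stands upright in the narrow dish (210,80), the wide jar upright in the wide dish (478,270), and the bottle (200,310) has not moved. Handing in.

```bash
python3 -c "from rig import *; print(job_done())"
```

```text
the job is handed in; nothing more can be done
None
```

The job is handed in, though no verdict came back: each jar was pressed to the stop for over a second and left upright and centred in its own dish, the dropper bottle did not move, and it took about 24 s of the 67 s allowed.

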